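Find the blind socket of a print registration jig with its pin

TASK

Set the registration pin for the next print: take the red-headed pin out of its wooden stand, lower its tip into the wide opening at the near end of the slot in the jig's cover plate, and slide it lightly along the slot, without lifting it out, until it finds the hidden socket. Push it gently fully home there, so that its brass collar lies flush on the cover, and leave it standing upright. Leave the mug, ink bottles, tape and paint tube where they are.

Things in the scene. Friction and masses are not known exactly. Their poses are not given: they have to be found in the camera images.
- pin: Loose registration pin, 67 mm tall, 95-160 g, upright in the stand (collar on its top). Origin: middle of the flat tip of its steel shank; z up along the pin. Shank round, 10 mm across, 17 mm long, the lowest 3 mm tapering to 6 mm. Above it a brass collar, 24 mm across, 17 to 22 mm over the tip; then the red head. It fits slot and socket turned any way about z.
- pin_head (a point): Middle of the pin's red square head, the part to grip: 18 x 18 mm, faces square to the pin's x and y, 22 to 67 mm over the tip (this point 44.5 mm over the tip).
- stand: Fixed pale wooden block, 46 x 46 mm, 26 mm tall, with a 13 mm hole, 20 mm deep, in the middle of its top. Origin: centre of its underside, z up.
- jig: Fixed jig: grey body 200 (x) x 70 (y) x 30 mm (z) with a 5 mm aluminium cover, top at z = 30 mm. Origin: centre of its underside; +x along the slot, from the near end (wide opening) to the far end. Pushes of the pin on it in any direction must stay under 25 N (5 N is plenty). Beyond the opening the tip must not be lifted above the cover. Home: tip at z = 13 mm, collar on the cover.
- opening (a point): Centre of the wide opening, on its floor (x = -52, y = 0, z = 25 mm of the jig). The opening is 24 x 24 mm; its rigid dark steel floor lies 5 mm under the cover's top and runs on along the slot.
- slot_end (a point): Far end of the slot, on its floor, on its middle line (x = 56, y = 0, z = 25 mm of the jig). The slot is 13 mm wide. Its floor hides a 13 x 13 mm socket, 13 mm deep, centred on y = 0 at an unknown x from -12 to +38 mm of the jig. A dust plug of the same steel, flush with the floor, closes it and hardly shows; about 1.5 N sinks the plug, which stays down.
- mug: White mug, 83 x 115 x 86 mm, a loose bystander; origin at the centre of its underside.
- washi_tape: Roll of patterned tape, 52 mm across, 27 mm tall, lying flat, a loose bystander; origin at the centre of its underside.
- ink_red: Small red ink bottle with black cap, 36 mm across, 73 mm tall, a loose bystander; origin at the centre of its underside.
- ink_violet: Small violet ink bottle with black cap, 36 mm across, 73 mm tall, a loose bystander; origin at the centre of its underside.
- paint_tube_1: Paint tube with a blue band, 98 mm long, 26 mm wide, 20 mm tall, lying on the table, a loose bystander; origin at the centre of its underside.
Things that resemble listed ones, but are neither listed nor needed, are in the scene too. There is more than one size of the pin; the one meant has the size given above. There is more than one size of the stand; the job needs the smaller.

How it is judged:
By the outcome, as a careful person would: the job done as asked, in the order asked, and still so for the second after the job is handed in, with the robot touching nothing.
It also fails if it takes over 64 s, if anything falls off the work surface, if the arm or the gripper's body presses on something with over 40 N, if the wrist force passes 120 N, or if a joint passes its speed limit or range.

ROBOT

A 6-joint arm with a two-finger parallel gripper is mounted at the origin on a cart in front of the work surface, level with it; the furniture and walls round the work are solid. World frame = base frame: x ahead of the robot, y to its left, z up, the work surface at z = 0. Lengths are in mm, angles in rad, forces in N, time in s.
With the tool pointing down it reaches from about 350 to 875 mm from the base axis. Payload 4.2 kg.
Tool frame: the origin (TCP) lies midway between the tips of the shut fingers; the grasp point (between the pads) lies 19 mm behind it (arm.grasp_offset is the distance from the TCP to the grasp point, in mm); z points along the fingers, y is the line along which they close (so a half turn about z gives the same grasp; the last joint's range is limited). The gripper opens to 85 mm and grips with 20 to 120 N. Pads are 22 mm wide; open, the fingers measure 114 mm over their backs; the gripper's body (76 mm by 85 mm) begins 54 mm behind the grasp point. The pads swing forward as they close: fully open they stand 13 mm farther back than shut.
Start: joints at [1.529, 0.385, 0.008, 0, -1.194, -0.259], TCP at [185.145, 596.926, 231.312] pointing down, gripper open.
Joint ranges: [-3.14, 3.14], [-1.21, 2.06], [-1.07, 1.41], [-3.16, 2.05], [-2.99, -0.16], [-3.1, 3.1]. Speed limits (rad/s): [2.79, 2.79, 3.14, 3.14, 3.14, 3.14].

INTERFACE

Orientations are given as a unit quaternion [x, y, z, w].
In Python, from bench import arm gives the robot as it stands. The module is installed in compiled form; this text tells all that it offers.
- The arm moves only by the tool servo_tool, never from a script. Its argument "increments" is a list of rows, each a list of 7 numbers: the opening, from 0 (shut) to 1 (fully open), then the shift along the tool's x, y, z in m, then the turn, a rotation vector about the tool's x, y, z in degrees. In form: [[grip, x, y, z, ax, ay, az], ...]. A call has 1 to 12 rows; each row is the pose to reach, as a shift and turn from the pose commanded when the call began, along the tool's axes at that moment; what a row does not reach only later rows make up. A row lasts 1/8 s, in which the tool goes at most 62.5 mm and 10.7 degrees, less where a joint would pass 70% of its speed; a pose out of reach is approached as far as the arm can. A call with a gripper value outside its range is refused whole. The fingers move at their own pace and stop on an object; the grip force is fixed at half the most. Time passes only in rows, so rows that repeat a pose let the fingers close. It gives the time, the measured TCP pose, the force, the opening and the grip force at its end, in the units of the state.
- arm.read_state(): the state, without advancing time (a new reading comes with each control period).
- arm.get_image(name): name is "scene" or "top"; returns a dict with "color" (400x640x3 uint8, red, green, blue), "fx", "fy", "cx", "cy" (pixels), "rvec" (rotation vector, rad) and "tvec" (3), from world to camera coordinates, as OpenCV has them. Camera axes: x right, y down, z forward; pixel columns grow to the right and rows downward; lengths in mm; the calibration is good to about 2 mm. A picture is of the moment at which its call begins. There is no depth.
- arm.job_done(): hands the job in; it is judged then, once.
Trained networks look in the newest picture that a camera, given by its name, has taken for a name from the list of things; names that differ only in an ending like _2 or _b are one class to them, and where a whole thing is asked for, a point or a joint stands for the part that bears it (a point fixed in the world has none). Each returns a list of dicts, best first, with "p" (0 to 1); they miss things now and then, are a little off and sometimes report something else, mostly with a low value. They report only what shows in the picture. A call takes as long as a camera call. They do not tell look-alikes from the thing itself.
- arm.look_for(camera, thing): "box" ([centre column, centre row, width, height] in pixels, round what is visible of it).
- arm.spot_point(camera, thing): "centre" ([column, row] in pixels: a listed point, or the origin of a listed thing).
The state is a dict: "clock": time; "joints": joint angles; "joint_vel": joint speeds; "joint_efforts": joint torques, N m; "position": TCP position; "ee_rot": TCP orientation; "contact_force": force on the tool from outside, world axes, zero at the start; "wrist_torque": the same for the moment, N m; "gripper_width": finger opening in mm; "grasp_force": force on a finger pad.
Only numpy, scipy, OpenCV 4.12 (cv2) and the standard library are available. Lean on these libraries where they do the work, as an engineer would, in place of code of your own. Each camera call takes 0.05 s, during which the arm holds its last target. There are 200 camera calls.

## Working session

There is one attempt and no reset: what is moved stays moved. The work goes in short steps, Python scripts to look and compute and a tool call to move; the robot and the scene stay as the last step left them, time stands still between calls to the robot, and variables do not carry over. Pictures are saved under pics/ and viewed, at most 10 in all, crops included, and the job is handed in when it is done.

Besides the shell and the picture viewer there is one more tool, called after "Emit:" as name(argument=value, ...) on one line, values as JSON. servo_tool: Moves the arm, as the interface text tells. Its arguments: {"type":"object","properties":{"increments":{"type":"array","items":{"type":"array","items":{"type":"number"}}}},"required":["increments"]}

```bash
mkdir -p pics; cat > h.py <<'E'
import numpy as np, cv2, json
from bench import arm
def cam(n):
    im=arm.get_image(n); return im
def ray(im,px):
    R=cv2.Rodrigues(np.array(im["rvec"],float))[0]; t=np.array(im["tvec"],float).ravel()
    C=-R.T@t
    d=R.T@np.array([(px[0]-im["cx"])/im["fx"],(px[1]-im["cy"])/im["fy"],1.0]); return C,d
def atz(im,px,z):
    C,d=ray(im,px); return C+d*(z-C[2])/d[2]
def proj(im,P):
    K=np.array([[im["fx"],0,im["cx"]],[0,im["fy"],im["cy"]],[0,0,1.]])
    return cv2.projectPoints(np.array(P,float).reshape(-1,1,3),np.array(im["rvec"],float),np.array(im["tvec"],float),K,None)[0].reshape(-1,2)
def tri(ims,pxs):
    A=np.zeros((3,3));b=np.zeros(3)
    for im,p in zip(ims,pxs):
        C,d=ray(im,p);d=d/np.linalg.norm(d);M=np.eye(3)-np.outer(d,d);A+=M;b+=M@C
    return np.linalg.solve(A,b)
def save(im,name,box=None,s=1):
    c=im["color"]
    if box: c=c[box[1]:box[3],box[0]:box[2]]
    c=cv2.resize(c,None,fx=s,fy=s,interpolation=cv2.INTER_CUBIC)
    cv2.imwrite("pics/"+name,c[:,:,::-1])
E
python3 - <<'E'
from h import *
for n in("scene","top"):
    im=cam(n); save(im,n+"0.png",s=1.25)
    C,_=ray(im,(0,0)); print(n,C.round(),im["fx"])
    for t in("pin","stand","jig"):
        for d in arm.look_for(n,t)[:4]: print(n,t,np.round(d["box"],1),round(d["p"],2))
    for t in("pin","pin_head","stand","opening","slot_end","jig"):
        for d in arm.spot_point(n,t)[:4]: print(n,t,np.round(d["centre"],1),round(d["p"],2))
print(arm.read_state())
E
```

```text
scene [-117. -630.  578.] 363.10624212170165
scene pin [413.4 187.6  15.9  33.5] 0.68
scene pin [373.6 221.6  10.3  18.6] 0.58
scene stand [369.1 235.2  20.1  24.1] 0.66
scene stand [224.9 236.8  42.2  35.2] 0.64
scene jig [294.2 203.7  71.8  46.5] 0.78
scene pin [370.5 235.1] 0.56
scene pin_head [412.3 183.8] 0.89
scene pin_head [368.8 220.6] 0.72
scene pin_head [370.2 239.5] 0.5
scene stand [224.2 242.6] 0.84
scene stand [367.7 239.3] 0.56
scene opening [283.9 213.4] 0.61
scene opening [386.  205.2] 0.24
scene slot_end [308.2 192.9] 0.93
scene slot_end [372.6 218.9] 0.26
scene jig [297.7 210.1] 0.64
top [ 323. -304.  887.] 395.8232470720903
top pin [383.5 130.2  19.8  23.9] 0.84
top pin [373.2 207.7  12.3  15.7] 0.65
top stand [368.2 214.5  29.   21. ] 0.78
top stand [245.3 297.2  36.4  32.1] 0.77
top stand [308.8 296.4  43.2  51.8] 0.19
top jig [275.7 216.1  43.4  90.3] 0.92
top pin [369.7 209.8] 0.68
top pin [382.1 139.7] 0.51
top pin_head [386.4 124.8] 0.61
top pin_head [371.5 209.2] 0.57
top stand [245.3 297.7] 0.63
top stand [367.5 213.8] 0.56
top opening [274.5 237.3] 0.69
top slot_end [282.3 188.5] 0.65
top jig [283.  216.3] 0.59
{'clock': 1.0, 'joints': array([ 1.52860292e+00,  3.84707326e-01,  7.92686103e-03, -1.27869887e-05,
       -1.19402149e+00, -2.58631831e-01]), 'joint_vel': array([-0.00065523,  0.00200882, -0.0020911 , -0.00132353,  0.0005733 ,
       -0.00101136]), 'joint_efforts': array([ 3.60947670e-04, -3.92094934e+01,  1.88617247e+01,  4.19098556e+00,
       -3.26256550e-04, -2.91430347e-07]), 'position': array([185.14036187, 596.93200414, 231.31628534]), 'ee_rot': array([ 9.88708980e-01, -1.49848433e-01, -5.60655904e-06,  3.43735542e-06]), 'contact_force': array([-0.19137878,  0.78149788, -0.35168083]), 'wrist_torque': array([-0.02349897,  0.03516315,  0.02361827]), 'grasp_force': 0.0, 'gripper_width': 85.39565239778966}
```

View pics/scene0.png

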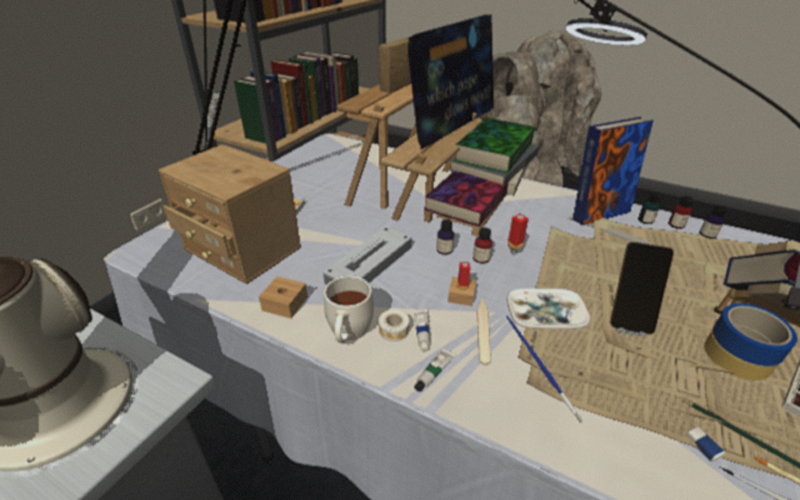

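View pics/top0.png

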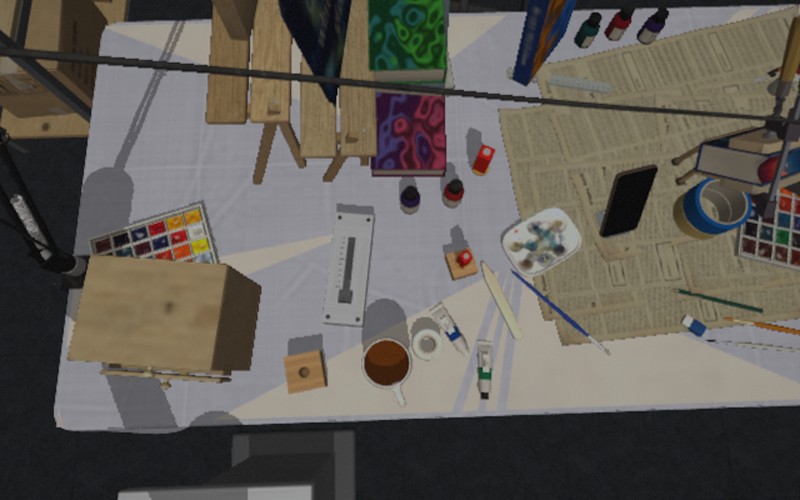

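The scene picture (800 px wide) shows a small red pin in a pale stand at (462,283), a larger red pin standing alone at (518,232), and an empty larger stand at (283,297). The jig is at (370,257), with its wide opening toward the mug. In the top picture the pin is at (464,258), the jig at (349,265) and its opening at (344,296).

Could be taken for the pin: the big red pin (scene 518,232) and the red ink bottles (483,245; 680,212). My choice is the pin in the stand at (462,283). I'll check its size next.

```bash
python3 - <<'E'
from h import *
s=cam("scene");t=cam("top")
print("small head",tri([s,t],[(368.8,220.6),(371.5,209.2)]))
print("big head",tri([s,t],[(412.3,183.8),(386.4,124.8)]))
print("stand sm",atz(s,(367.7,239.3),0),atz(t,(367.5,213.8),0))
print("stand lg",atz(s,(224.2,242.6),0),atz(t,(245.3,297.7),0))
print("open",atz(s,(283.9,213.4),25),atz(t,(274.5,237.3),25))
print("end",atz(s,(308.2,192.9),25),atz(t,(282.3,188.5),25))
print("jig",atz(s,(297.7,210.1),0),atz(t,(283,216.3),0))
for n,p in dict(mug=(310,290),tape=(342,276),inkv=(328,160),inkr=(363,155),tube=(358,262),book=(325,105),tool=(400,240),palette=(432,193)).items(): print(n,atz(t,p,20).round())
a=t["color"][150:260,255:385];b=s["color"][165:255,260:390]
a=cv2.resize(a,(780,660),interpolation=2)[:, :];b=cv2.resize(b,None,fx=6,fy=6,interpolation=2)
cv2.imwrite("pics/ct.png",cv2.resize(a,(700,592))[:,:,::-1]);cv2.imwrite("pics/cs.png",b[:,:,::-1])
E
```

```text
small head [ 505.25969548 -428.38875612   52.58204312]
big head [ 698.16384824 -472.56049464   57.07150083]
stand sm [ 500.01607669 -430.8693066     0.        ] [ 507.32953424 -428.16063553    0.        ]
stand lg [ 326.22923728 -144.44672609    0.        ] [ 329.35071917 -150.82690315    0.        ]
open [ 459.85840666 -223.49486058   25.        ] [ 455.84922153 -217.52759663   25.        ]
end [ 565.26428795 -231.55408335   25.        ] [ 566.36607823 -235.76990183   25.        ]
jig [ 515.14668176 -228.77100235    0.        ] [ 507.44939336 -234.70401093    0.        ]
mug [ 341. -292.   20.]
tape [ 368. -362.   20.]
inkv [ 633. -342.   20.]
inkr [ 643. -424.   20.]
tube [ 397. -398.   20.]
book [ 773. -340.   20.]
tool [ 442. -493.   20.]
palette [ 547. -575.   20.]
```

View pics/ct.png

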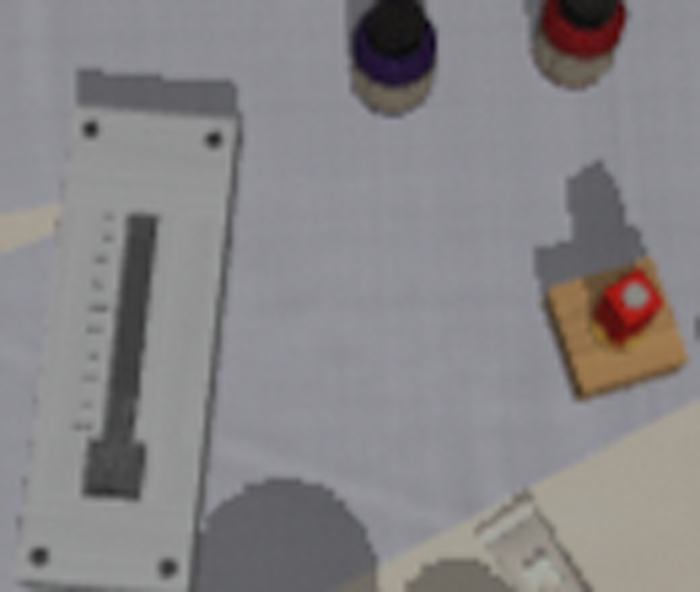

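View pics/cs.png

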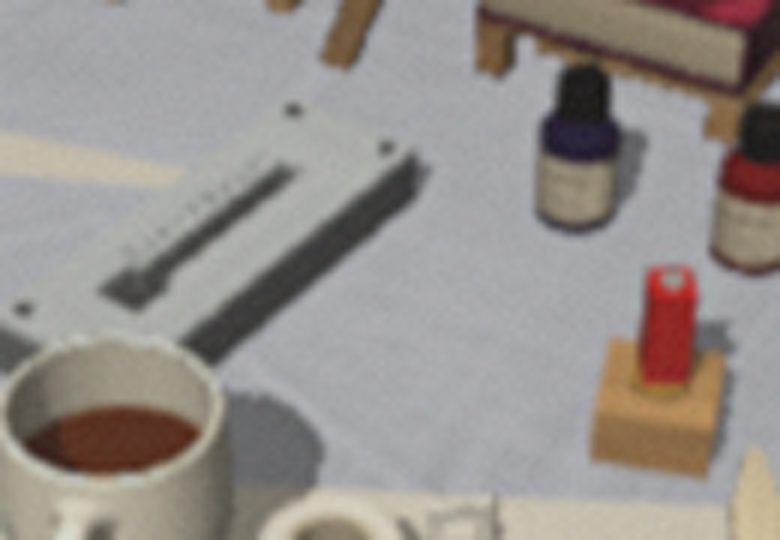

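The crops confirm it. The chosen pin (square red head, collar on the stand) is at crop (635,295) in top and (668,325) in scene, and the triangulated head height of 52.6 agrees with the expected 53.5. The free-standing big pin is clearly larger. Next: fit the exact poses and check clearances.

```bash
cat > fit.py <<'E'
from h import *
from scipy.optimize import differential_evolution as DE
s=cam("scene");t=cam("top")
def red(im):
    c=im["color"].astype(float); return np.clip((c[...,0]-c[...,1:].max(2)-40)/80,0,1)
def sil(im,P,u0,v0,w,h,S=8):
    q=(proj(im,P)-[u0,v0]+.5)*S-.5
    m=np.zeros((h*S,w*S),np.uint8)
    cv2.fillConvexPoly(m,cv2.convexHull(np.round(q).astype(np.int32)),255)
    return cv2.resize(m,(w,h),interpolation=cv2.INTER_AREA)/255.
def box(x,y,a):
    c,sn=np.cos(a),np.sin(a);P=[]
    for z in(31,76):
        for i,j in((-9,-9),(9,-9),(9,9),(-9,9)):P.append([x+c*i-sn*j,y+sn*i+c*j,z])
    return P
def fit(use):
    def cost(p):
        e=0
        for k,im,(u0,v0) in use:
            sh=p[3+2*k:5+2*k] if len(p)>3 else (0,0)
            w,h=36,40
            e+=((sil(im,box(*p[:3]),u0,v0,w,h)-red(im)[v0:v0+h,u0:u0+w])**2).sum()
        return e
    r=DE(cost,[(485,525),(-450,-410),(-np.pi/4,np.pi/4)],seed=1,maxiter=40,popsize=12,polish=False)
    return r.x,r.fun
T=(1,t,(354,188));S=(0,s,(354,200))
for n,u in(("both",[S,T]),("top",[T]),("scene",[S])):
    x,f=fit(u);print(n,x[:2].round(1),np.degrees(x[2]).round(1),f.round(2))
k=130/700;o=np.array([255,150])
def c2w(l,z):return np.array([atz(t,np.array(p)*k+o-.4,z) for p in l])
q=c2w([(547,290),(655,260),(687,360),(580,398)],26);print("stand top",q.mean(0).round(1),np.linalg.norm(q-np.roll(q,1,0),axis=1).round(1))
h_=c2w([(91,129),(214,139),(168,568),(39,556)],30);print("jig holes",h_.mean(0).round(1),np.degrees(np.arctan2(*(h_[0]+h_[1]-h_[2]-h_[3])[1::-1])).round(2))
j=c2w([(77,105),(240,115),(190,590),(20,582)],30);print("jig corners",j.mean(0).round(1),np.degrees(np.arctan2(*(j[0]+j[1]-j[2]-j[3])[1::-1])).round(2),np.linalg.norm(j-np.roll(j,1,0),axis=1).round(1))
op=c2w([(90,440),(147,445),(140,498),(83,495)],30);print("opening",op.mean(0).round(1),np.linalg.norm(op-np.roll(op,1,0),axis=1).round(1))
en=c2w([(128,215),(158,216)],30);print("slot end",en.mean(0).round(1))
print("TCP px",proj(s,[185,597,231]),proj(t,[185,597,231]))
for zz in (0,150): print("cabinet",zz,[atz(t,np.array(p)*.8,zz).round() for p in((90,258),(222,265),(260,280),(215,370),(70,360))])
print("cab base scene",atz(s,(248*.8,280*.8),0),atz(s,(300*.8,245*.8),0))
E
python3 fit.py
```

```text
both [ 511.3 -429.4] 18.6 80.21
top [ 512.  -430.2] -40.8 41.85
scene [ 509.  -429.9] 17.9 29.03
stand top [ 509.8 -428.9   26. ] [47.3 47.2 44.1 47.3]
jig holes [ 508.4 -227.1   30. ] -6.87
jig corners [ 508.9 -228.7   30. ] -6.77 [201.  69. 200.  68.]
opening [ 456.1 -221.2   30. ] [22.5 23.3 21.7 23.1]
slot end [ 562.4 -233.6   30. ]
TCP px [[-61.92199592 106.34737437]] [[-282.85209837  412.93751805]]
cabinet 0 [array([546., 248.,   0.]), array([525.,   6.,   0.]), array([495., -64.,   0.]), array([338.,   8.,   0.]), array([363., 262.,   0.])]
cabinet 150 [array([508., 155., 150.]), array([491., -46., 150.]), array([ 466., -105.,  150.]), array([335., -44., 150.]), array([356., 166., 150.])]
cab base scene [347.09728934 -44.68543731   0.        ] [491.55658663 -58.58289011   0.        ]
```

```bash
python3 - <<'E'
from h import *
s=cam("scene");t=cam("top")
def line(a,b,c,d):
    C1,d1=ray(s,a);_,d2=ray(s,b);C2,e1=ray(t,c);_,e2=ray(t,d)
    n1=np.cross(d1,d2);n2=np.cross(e1,e2);u=np.cross(n1,n2);u/=np.linalg.norm(u)
    A=np.array([n1,n2,u]);p=np.linalg.solve(A,[n1@C1,n2@C2,u@C1]);return p,u
tl=((0,40),(640,96))
for n,l in(("lamp",((640,100),(520,18))),("pole",((192,0),(164,120)))):
    p,u=line(*l,*tl);print(n,p.round(),u.round(2),[ (p+u*k).round() for k in(-600,-300,300,600)])
E
```

```text
lamp [ 516. -484.  547.] [ 0.18 -0.87 -0.45] [array([409.,  40., 820.]), array([ 463., -222.,  684.]), array([ 570., -746.,  411.]), array([  624., -1008.,   275.])]
pole [ 235. -546.  976.] [-0.43 -0.72  0.54] [array([ 496., -112.,  654.]), array([ 365., -329.,  815.]), array([ 104., -763., 1137.]), array([ -26., -980., 1298.])]
```

```bash
python3 - <<'E'
from h import *
s=cam("scene");t=cam("top")
def line(a,b,c,d):
    C1,d1=ray(s,a);_,d2=ray(s,b);C2,e1=ray(t,c);_,e2=ray(t,d)
    n1=np.cross(d1,d2);n2=np.cross(e1,e2);u=np.cross(n1,n2);u/=np.linalg.norm(u)
    A=np.array([n1,n2,u]);p=np.linalg.solve(A,[n1@C1,n2@C2,u@C1]);return p,u
p,u=line((192,0),(164,120),(0,104),(52,212))
for k in(-600,-400,-200,0,200,400,600):
    q=p+u*k;print("pole",q.round(),proj(s,q).round(),proj(t,q).round())
p,u=line((640,100),(520,18),(0,40),(640,96))
for k in(-400,-300,-200):
    q=p+u*k;print("lamp",q.round(),proj(s,q).round(),proj(t,q).round())
c=np.vstack([s["color"][0:190,90:350],t["color"][20:210,0:260]])
cv2.imwrite("pics/cab.png",cv2.resize(c,(800,600) if 0 else (410,600),interpolation=2)[:,:,::-1])
E
```

```text
pole [ 716. -250. 1219.] [[ 391. -853.]] [[429. 996.]]
pole [ 678. -176. 1037.] [[ 309. -501.]] [[1194. 2583.]]
pole [ 640. -101.  855.] [[ 257. -279.]] [[-494. -921.]]
pole [601. -27. 674.] [[ 222. -128.]] [[-102. -109.]]
pole [563.  47. 492.] [[196. -17.]] [[-9. 85.]]
pole [525. 122. 310.] [[176.  67.]] [[ 32. 171.]]
pole [486. 196. 129.] [[161. 133.]] [[ 56. 220.]]
lamp [ 445. -135.  729.] [[ 201. -200.]] [[-63.  34.]]
lamp [ 463. -222.  684.] [[ 262. -158.]] [[168.  55.]]
lamp [ 481. -309.  638.] [[ 323. -117.]] [[317.  68.]]
```

View pics/cab.png

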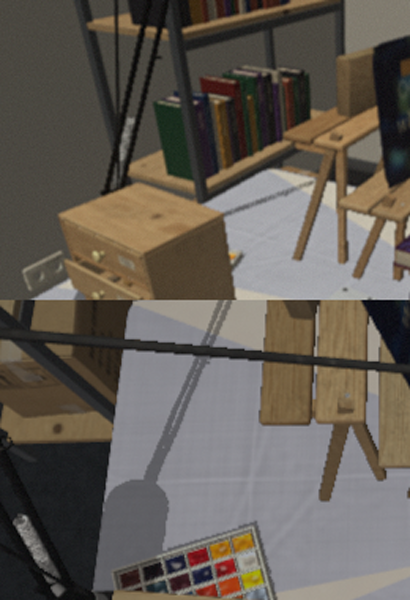

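The crop shows a desk lamp's pole behind the cabinet, running to about (520,120) at z 300. I will pass over the cabinet's front at a small radius.

Emit:
servo_tool(increments=[[1,0.027,0.035,0,0,0,2],[1,0.053,0.07,0,0,0,4],[1,0.08,0.105,0,0,0,6],[1,0.106,0.14,0,0,0,8],[1,0.133,0.176,0,0,0,10],[1,0.16,0.211,0,0,0,12],[1,0.186,0.246,0,0,0,14],[1,0.213,0.281,0,0,0,16],[1,0.239,0.316,0,0,0,18],[1,0.266,0.351,0,0,0,20],[1,0.293,0.386,0,0,0,22],[1,0.319,0.421,0,0,0,24]])

```text
clock: 2.9
position: [365.4, 99.0, 231.7]
ee_rot: [0.936, -0.352, 0.0, -0.001]
contact_force: [0.7, 1.0, -0.0]
gripper_width: 85.7
grasp_force: 0.0
```

Emit:
servo_tool(increments=[[1,0.031,0.02,0,0,0,3],[1,0.061,0.039,0,0,0,6],[1,0.092,0.059,0,0,0,9],[1,0.122,0.079,0,0,0,12],[1,0.153,0.098,0,0,0,15],[1,0.183,0.118,0,0,0,18],[1,0.214,0.138,0,0,0,21],[1,0.244,0.157,0.005,0,0,24],[1,0.275,0.177,0.01,0,0,27],[1,0.305,0.197,0.02,0,0,29],[1,0.336,0.216,0.03,0,0,31],[1,0.366,0.236,0.04,0,0,31]])

```text
clock: 4.4
position: [485.2, -319.7, 191.1]
ee_rot: [0.808, -0.59, 0.0, -0.0]
contact_force: [0.0, 0.9, 0.1]
gripper_width: 85.7
grasp_force: 0.0
```

```bash
cat > go.py <<'E'
import sys
from h import *
from scipy.spatial.transform import Rotation as Ro
s=arm.read_state();R=Ro.from_quat(s["ee_rot"])
print("t",round(s["clock"],2),"pos",s["position"].round(1),"yaw",np.degrees(np.arctan2(*R.as_matrix()[1::-1,0])).round(1),"tilt",(R.as_matrix()[:,2]).round(4),"F",s["contact_force"].round(2),"T",s["wrist_torque"].round(2),"w",round(float(s["gripper_width"]),1),"j",np.round(s["joints"],2))
if len(sys.argv)>3:
    print("tool shift",R.inv().apply(np.array(list(map(float,sys.argv[1:4])))-s["position"]).round(1))
E
python3 go.py 510.5 -429.5 110
```

```text
t 4.4 pos [ 485.2 -319.7  191.1] yaw -72.2 tilt [ 3.e-04 -2.e-04 -1.e+00] F [0.02 0.94 0.06] T [ 0.02 -0.11  0.03] w 85.7 j [-0.3   0.34 -0.16  0.   -1.07  0.61]
tool shift [112.3   9.4  81.1]
```

Emit:
servo_tool(increments=[[1,0.035,0.003,0.02,0,0,0],[1,0.075,0.006,0.05,0,0,0],[1,0.112,0.009,0.081,0,0,0],[0.6,0.112,0.009,0.085,0,0,0],[0.5,0.112,0.009,0.086,0,0,0],[0.5,0.112,0.009,0.086,0,0,0]])

```text
clock: 5.15
position: [511.0, -427.3, 106.8]
ee_rot: [0.808, -0.589, 0.001, -0.0]
contact_force: [0.1, -0.2, 0.8]
gripper_width: 42.5
grasp_force: 0.0
```

```bash
python3 - <<'E'
from h import *
s=cam("scene");t=cam("top")
st=arm.read_state();print(st["position"].round(1),st["contact_force"])
a=cv2.resize(s["color"][165:255,315:425],(440,360),interpolation=2);b=cv2.resize(t["color"][165:255,325:415],(360,360),interpolation=2)
cv2.imwrite("pics/pre.png",np.hstack([a,b])[:,:,::-1])
E
python3 go.py 510.5 -429.5 36
```

```text
[ 511.  -427.3  107. ] [-0.59565593 -0.43440314  0.28323595]
t 5.25 pos [ 511.  -427.3  107. ] yaw -72.2 tilt [ 0.0022 -0.0011 -1.    ] F [-0.6  -0.43  0.28] T [-0.05  0.04  0.01] w 42.7 j [-0.45  0.55 -0.04  0.   -0.97  0.77]
tool shift [ 1.8  1.3 71. ]
```

View pics/pre.png

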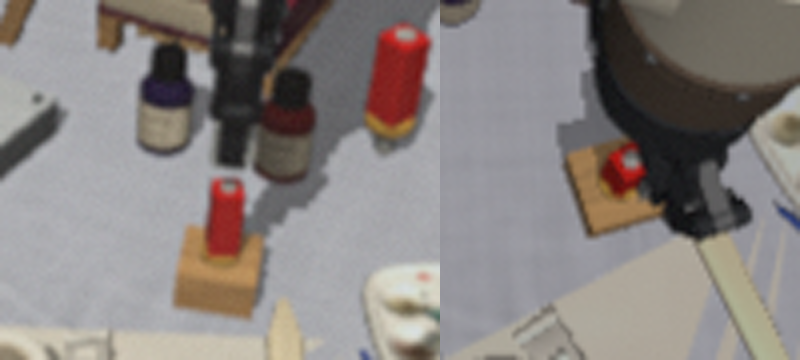

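Emit:
servo_tool(increments=[[0.5,0,0,0.02,0,0,0],[0.5,0,0,0.04,0,0,0],[0.5,0,0,0.055,0,0,0],[0.5,0,0,0.066,0,0,0],[0.5,0,0,0.069,0,0,0],[0.35,0,0,0.069,0,0,0],[0.32,0,0,0.069,0,0,0],[0.3,0,0,0.069,0,0,0]])

```text
clock: 6.25
position: [510.7, -428.0, 36.9]
ee_rot: [0.808, -0.589, 0.001, -0.0]
contact_force: [0.2, 0.2, 0.6]
gripper_width: 25.7
grasp_force: 0.0
```

```bash
python3 go.py 510.5 -429.5 36;  python3 - <<'E'
from h import *
t=cam("top");s=cam("scene")
b=cv2.resize(t["color"][165:255,325:415],(360,360),interpolation=2);a=cv2.resize(s["color"][165:255,315:425],(440,360),interpolation=2)
cv2.imwrite("pics/pre2.png",np.hstack([a,b])[:,:,::-1])
E
```

```text
t 6.25 pos [ 510.7 -428.    36.9] yaw -72.2 tilt [ 9.e-04 -5.e-04 -1.e+00] F [0.17 0.19 0.6 ] T [0.01 0.01 0.03] w 25.7 j [-0.46  0.63 -0.1   0.   -0.84  0.77]
tool shift [1.4 0.6 0.9]
```

View pics/pre2.png

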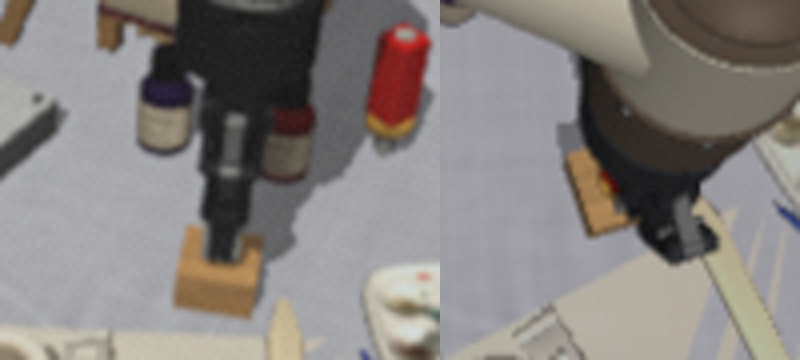

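The fingers straddle the head (scene crop 224,240), are centred on it, and feel no contact. Now I close.

Emit:
servo_tool(increments=[[0.24,0,0,0,0,0,0],[0.22,0,0,0,0,0,0],[0.2,0,0,0,0,0,0],[0.15,0,0,0,0,0,0],[0.1,0,0,0,0,0,0],[0.0,0,0,0,0,0,0],[0.0,0,0,0,0,0,0]])

```text
clock: 7.22
position: [510.6, -428.0, 36.8]
ee_rot: [0.808, -0.589, 0.0, 0.0]
contact_force: [-1.0, 0.9, 5.3]
gripper_width: 19.3
grasp_force: 58.5
```

```bash
python3 go.py
```

```text
t 7.22 pos [ 510.6 -428.    36.8] yaw -72.2 tilt [ 5.e-04 -5.e-04 -1.e+00] F [-0.97  0.86  5.32] T [ 0.15  0.24 -0.02] w 19.3 j [-0.46  0.63 -0.1   0.   -0.84  0.77]
```

Emit:
servo_tool(increments=[[0,0,0,-0.005,0,0,0],[0,0,0,-0.015,0,0,0],[0,0,0,-0.03,0,0,0],[0,0,0,-0.045,0,0,0],[0,0,0,-0.055,0,0,0],[0,0,0,-0.055,0,0,0],[0,0,0,-0.055,0,0,0]])

```text
clock: 8.1
position: [510.0, -427.5, 90.9]
ee_rot: [0.808, -0.59, -0.0, -0.0]
contact_force: [-0.6, 0.2, -0.6]
gripper_width: 18.4
grasp_force: 58.6
```

```bash
python3 go.py 456.7 -221.5 85; python3 - <<'E'
from h import *
s=cam("scene");t=cam("top")
f=lambda p:atz(s,np.array(p)/6+[260,165]-.4,30)[:2].round(1)
a,b,c=f((23,310)),f((293,110)),f((387,148));print("holes",a,b,c,"centre",(a+c)/2,"ang",np.degrees(np.arctan2(*(b-a)[::-1])))
print("open",f((137,287)),"end",f((287,170)))
# pin parts: brass/steel under fingers
print(proj(s,[[510.6,-428,64]]),proj(t,[[510.6,-428,64]]))
a=cv2.resize(s["color"][175:245,330:410],(480,420),interpolation=2);b=t["color"][165:235,340:390];b=cv2.resize(b,(300,420),interpolation=2)
cv2.imwrite("pics/held.png",np.hstack([a,b])[:,:,::-1])
E
```

```text
t 8.1 pos [ 510.  -427.5   90.9] yaw -72.2 tilt [-6.e-04  7.e-04 -1.e+00] F [-0.61  0.2  -0.63] T [-0.02 -0.02 -0.01] w 18.4 j [-0.46  0.57 -0.06 -0.   -0.94  0.77]
tool shift [-212.5  -12.     6.1]
holes [ 421.1 -190.4] [ 600.6 -211.9] [ 594.6 -263.7] centre [ 507.85 -227.05] ang -6.830186466543206
open [ 456.1 -222. ] end [ 558.  -233.5]
[[370.81648215 215.21450056]] [[371.13795742 206.07278326]]
```

View pics/held.png

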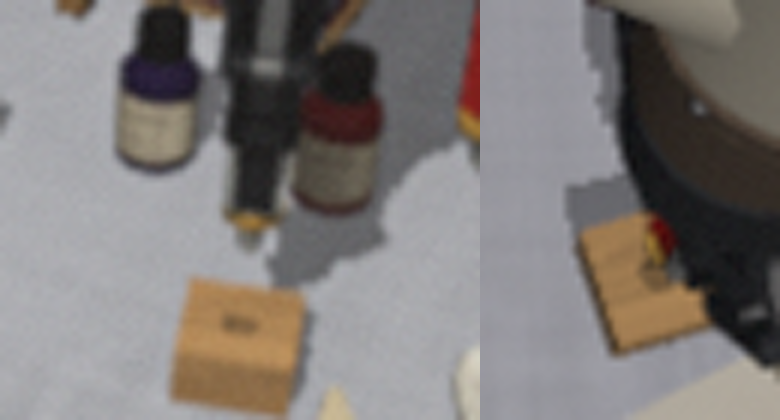

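The pin is held upright. Its tip is at held-crop (248,242), within about 1 mm of the TCP axis. The stand at (240,330) is empty.

Emit:
servo_tool(increments=[[0,-0.01,-0.001,0,0,0,0],[0,-0.03,-0.002,0,0,0,0],[0,-0.06,-0.003,0,0,0,0],[0,-0.09,-0.005,0,0,0,0],[0,-0.12,-0.007,0,0,0,0],[0,-0.15,-0.008,0,0,0,0],[0,-0.18,-0.01,0,0,0,0],[0,-0.2,-0.011,0,0,0,0],[0,-0.21,-0.012,0.005,0,0,0],[0,-0.214,-0.012,0.015,0,0,0],[0,-0.214,-0.012,0.02,0,0,0],[0,-0.214,-0.012,0.02,0,0,0]])

```text
clock: 9.7
position: [456.3, -220.8, 70.5]
ee_rot: [0.808, -0.59, -0.001, 0.0]
contact_force: [-0.0, -0.8, -0.7]
gripper_width: 19.0
grasp_force: 58.6
```

```bash
python3 go.py 456.2 -220.4 57; python3 - <<'E'
from h import *
s=cam("scene");t=cam("top");st=arm.read_state();p=st["position"]
q=[[p[0],p[1],p[2]-27.8]];print(proj(s,q),proj(t,q))
a=cv2.resize(s["color"][175:245,250:320],(420,420),interpolation=2);b=t["color"][190:260,245:305];b=cv2.resize(b,(360,420),interpolation=2)
cv2.imwrite("pics/jig1.png",np.hstack([a,b])[:,:,::-1])
E
```

```text
t 9.7 pos [ 456.3 -220.8   70.5] yaw -72.3 tilt [-1.5e-03  1.0e-04 -1.0e+00] F [-0.03 -0.83 -0.75] T [ 0.01 -0.03 -0.  ] w 19.0 j [-0.13  0.37 -0.48  0.   -0.72  0.44]
tool shift [-0.4 -0.1 13.5]
[[281.9183914  207.84313553]] [[275.18802161 235.58449653]]
```

View pics/jig1.png

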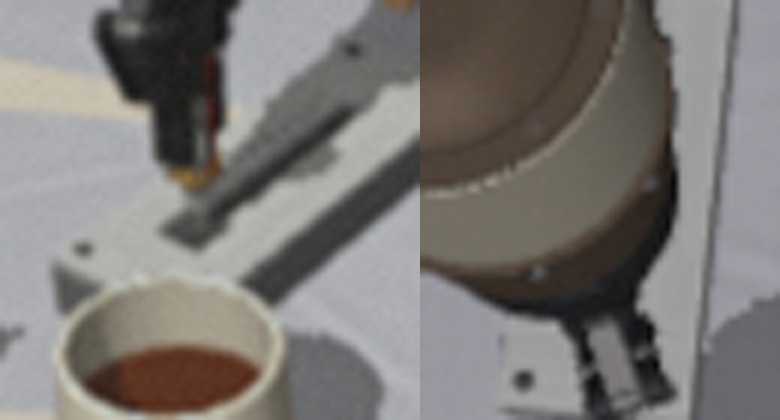

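The tip hovers over the opening (scene crop 195,205), so I lower it.

Emit:
servo_tool(increments=[[0,0,0,0.004,0,0,0],[0,0,0,0.008,0,0,0],[0,0,0,0.012,0,0,0],[0,0,0,0.014,0,0,0],[0,0,0,0.0155,0,0,0],[0,0,0,0.0155,0,0,0]])

```text
clock: 10.55
position: [456.5, -220.4, 55.8]
ee_rot: [0.808, -0.589, -0.0, 0.0]
contact_force: [-0.4, -0.4, -1.0]
gripper_width: 18.9
grasp_force: 58.6
```

```bash
python3 go.py 456.2 -220.4 52.8
```

```text
t 10.55 pos [ 456.5 -220.4   55.8] yaw -72.2 tilt [-1.e-04 -0.e+00 -1.e+00] F [-0.36 -0.4  -1.01] T [-0.01  0.03 -0.03] w 18.9 j [-0.13  0.39 -0.5   0.   -0.68  0.44]
tool shift [-0.1  0.3  3. ]
```

Emit:
servo_tool(increments=[[0,0,0,0.001,0,0,0],[0,0,0,0.0015,0,0,0],[0,0,0,0.002,0,0,0],[0,0,0,0.002,0,0,0]])

```text
clock: 11.05
position: [456.5, -220.3, 53.8]
ee_rot: [0.808, -0.589, -0.0, 0.0]
contact_force: [0.8, 0.6, -0.3]
gripper_width: 18.9
grasp_force: 58.6
```

Emit:
servo_tool(increments=[[0,0,0,0.0005,0,0,0],[0,0,0,0.0005,0,0,0]])

```text
clock: 11.3
position: [456.5, -220.4, 53.3]
ee_rot: [0.808, -0.589, -0.0, 0.0]
contact_force: [-0.5, -1.0, -1.4]
gripper_width: 19.1
grasp_force: 58.6
```

Emit:
servo_tool(increments=[[0,0,0,0.0005,0,0,0],[0,0,0,0.0005,0,0,0]])

```text
clock: 11.55
position: [456.5, -220.3, 52.8]
ee_rot: [0.808, -0.589, -0.0, 0.0]
contact_force: [-0.6, 0.8, -1.4]
gripper_width: 19.2
grasp_force: 58.6
```

Emit:
servo_tool(increments=[[0,0,0,0.0005,0,0,0],[0,0,0,0.0005,0,0,0]])

```text
clock: 11.8
position: [456.5, -220.4, 52.7]
ee_rot: [0.808, -0.589, 0.0, 0.0]
contact_force: [-0.7, 0.3, 3.0]
gripper_width: 19.2
grasp_force: 58.9
```

Emit:
servo_tool(increments=[[0,0,0,0.0005,0,0,0],[0,0,0,0.0005,0,0,0]])

```text
clock: 12.05
position: [456.6, -220.5, 52.6]
ee_rot: [0.808, -0.589, 0.0, 0.0]
contact_force: [-1.9, 1.5, 7.1]
gripper_width: 18.8
grasp_force: 59.3
```

Floor contact is at TCP z 52.7, with a stiffness of about 8 N/mm. I back off to a light press and slide toward the slot.

Emit:
servo_tool(increments=[[0,0,0,-0.0004,0,0,0],[0,0.0008,-0.0018,-0.0004,0,0,0],[0,0.0017,-0.0036,-0.0004,0,0,0],[0,0.0025,-0.0055,-0.0004,0,0,0],[0,0.0025,-0.0055,-0.0004,0,0,0]])

```text
clock: 12.68
position: [460.4, -221.1, 52.5]
ee_rot: [0.808, -0.589, -0.002, 0.001]
contact_force: [-5.5, 0.8, 10.2]
gripper_width: 19.0
grasp_force: 59.5
```

Emit:
servo_tool(increments=[[0,0.0004,-0.0009,0,0,0,0],[0,0.0008,-0.0018,0,0,0,0],[0,0.0008,-0.0018,0,0,0,0]])

```text
clock: 13.05
position: [462.2, -221.3, 52.6]
ee_rot: [0.808, -0.589, -0.002, 0.001]
contact_force: [-5.0, 0.4, 10.2]
gripper_width: 19.0
grasp_force: 59.6
```

Emit:
servo_tool(increments=[[0,0.0004,-0.0009,0,0,0,0],[0,0.0008,-0.0018,0,0,0,0],[0,0.0008,-0.0018,0,0,0,0]])

```text
clock: 13.42
position: [464.2, -221.5, 52.6]
ee_rot: [0.808, -0.589, -0.002, 0.001]
contact_force: [-5.7, 0.2, 10.3]
gripper_width: 18.6
grasp_force: 59.6
```

Emit:
servo_tool(increments=[[0,0,0,-0.0005,0,0,0],[0,0.0008,-0.0018,-0.0008,0,0,0],[0,0.0008,-0.0018,-0.0008,0,0,0]])

```text
clock: 13.8
position: [469.1, -221.7, 52.8]
ee_rot: [0.808, -0.589, 0.0, -0.0]
contact_force: [0.2, 0.0, -1.6]
gripper_width: 18.8
grasp_force: 58.6
```

Emit:
servo_tool(increments=[[0,0.0008,-0.0018,0,0,0,0],[0,0.0013,-0.0027,0,0,0,0],[0,0.0013,-0.0027,0,0,0,0]])

```text
clock: 14.18
position: [471.5, -222.1, 52.9]
ee_rot: [0.808, -0.589, 0.0, -0.0]
contact_force: [0.3, -0.2, -0.9]
gripper_width: 18.9
grasp_force: 58.6
```

```bash
python3 go.py
```

```text
t 14.18 pos [ 471.5 -222.1   52.9] yaw -72.2 tilt [ 1.e-04  0.e+00 -1.e+00] F [ 0.32 -0.2  -0.91] T [-0.07  0.05 -0.05] w 18.9 j [-0.13  0.42 -0.47 -0.   -0.69  0.44]
```

Emit:
servo_tool(increments=[[0,0,0,0.0003,0,0,0],[0,0,0,0.0005,0,0,0],[0,0,0,0.0005,0,0,0]])

```text
clock: 14.55
position: [471.4, -222.1, 52.7]
ee_rot: [0.808, -0.589, 0.0, -0.0]
contact_force: [0.3, 0.1, 1.1]
gripper_width: 19.1
grasp_force: 58.8
```

Emit:
servo_tool(increments=[[0,0.0008,-0.0018,0,0,0,0],[0,0.0017,-0.0036,0,0,0,0],[0,0.0025,-0.0055,0,0,0,0],[0,0.0034,-0.0073,0,0,0,0],[0,0.0042,-0.0091,0,0,0,0]])

```text
clock: 15.18
position: [481.0, -223.4, 52.7]
ee_rot: [0.808, -0.589, -0.0, 0.0]
contact_force: [-2.6, 0.2, 4.5]
gripper_width: 18.8
grasp_force: 59.1
```

Emit:
servo_tool(increments=[[0,0.0008,-0.0018,0,0,0,0],[0,0.0017,-0.0036,0,0,0,0],[0,0.0025,-0.0055,0,0,0,0],[0,0.0034,-0.0073,0,0,0,0],[0,0.0042,-0.0091,0,0,0,0]])

```text
clock: 15.8
position: [491.2, -224.6, 52.6]
ee_rot: [0.808, -0.589, -0.0, 0.0]
contact_force: [-2.8, -0.0, 4.5]
gripper_width: 18.9
grasp_force: 59.1
```

Emit:
servo_tool(increments=[[0,0.0004,-0.0009,0,0,0,0],[0,0.0008,-0.0018,0,0,0,0],[0,0.0013,-0.0027,0,0,0,0]])

```text
clock: 16.18
position: [493.9, -225.0, 52.6]
ee_rot: [0.808, -0.589, -0.0, 0.0]
contact_force: [-3.0, -0.0, 6.1]
gripper_width: 18.9
grasp_force: 59.1
```

Emit:
servo_tool(increments=[[0,0.0004,-0.0009,0,0,0,0],[0,0.0008,-0.0018,0,0,0,0],[0,0.0013,-0.0027,0,0,0,0]])

```text
clock: 16.55
position: [496.9, -225.4, 52.6]
ee_rot: [0.808, -0.589, -0.0, 0.0]
contact_force: [-3.4, 0.3, 5.5]
gripper_width: 18.6
grasp_force: 59.1
```

Emit:
servo_tool(increments=[[0,0.0004,-0.0009,0,0,0,0],[0,0.0008,-0.0018,0,0,0,0],[0,0.0013,-0.0027,0,0,0,0]])

```text
clock: 16.92
position: [500.3, -225.8, 52.5]
ee_rot: [0.808, -0.589, 0.0, -0.0]
contact_force: [-1.2, 0.6, 3.1]
gripper_width: 18.9
grasp_force: 59.0
```

Emit:
servo_tool(increments=[[0,0.0004,-0.0009,0,0,0,0],[0,0.0004,-0.0009,0,0,0,0]])

```text
clock: 17.18
position: [501.9, -225.9, 52.2]
ee_rot: [0.808, -0.589, 0.001, -0.0]
contact_force: [-0.2, 0.2, -0.2]
gripper_width: 19.2
grasp_force: 58.7
```

Emit:
servo_tool(increments=[[0,0.0004,-0.0009,0,0,0,0],[0,0.0004,-0.0009,0,0,0,0]])

```text
clock: 17.42
position: [502.5, -226.0, 52.3]
ee_rot: [0.808, -0.589, 0.0, -0.0]
contact_force: [0.2, -0.4, -1.3]
gripper_width: 19.1
grasp_force: 58.6
```

Contact was lost near x = 501, so the plug has sunk. I push down gently and centre by feel.

Emit:
servo_tool(increments=[[0,0.0004,-0.0009,0.0005,0,0,0],[0,0.0004,-0.0009,0.001,0,0,0],[0,0.0004,-0.0009,0.001,0,0,0]])

```text
clock: 17.8
position: [503.2, -226.1, 51.5]
ee_rot: [0.808, -0.589, 0.0, -0.0]
contact_force: [0.2, 0.2, -0.6]
gripper_width: 18.9
grasp_force: 58.6
```

Emit:
servo_tool(increments=[[0,0,0,0.0005,0,0,0],[0,0,0,0.001,0,0,0],[0,0,0,0.001,0,0,0]])

```text
clock: 18.18
position: [503.2, -226.1, 50.5]
ee_rot: [0.808, -0.589, 0.0, -0.0]
contact_force: [0.3, -0.6, 0.5]
gripper_width: 19.0
grasp_force: 58.7
```

Emit:
servo_tool(increments=[[0,0,0,0.0005,0,0,0],[0,0,0,0.001,0,0,0],[0,0,0,0.001,0,0,0]])

```text
clock: 18.55
position: [503.4, -226.2, 49.6]
ee_rot: [0.808, -0.589, 0.0, -0.0]
contact_force: [-0.4, 0.1, 1.3]
gripper_width: 19.0
grasp_force: 58.8
```

Emit:
servo_tool(increments=[[0,0,0,0.0007,0,0,0],[0,0,0,0.0015,0,0,0],[0,0,0,0.0015,0,0,0]])

```text
clock: 18.92
position: [503.6, -226.2, 48.1]
ee_rot: [0.808, -0.589, 0.001, -0.0]
contact_force: [0.7, -0.4, 0.6]
gripper_width: 18.9
grasp_force: 58.7
```

Emit:
servo_tool(increments=[[0,0,0,0.0007,0,0,0],[0,0,0,0.0015,0,0,0],[0,0,0,0.0015,0,0,0]])

```text
clock: 19.3
position: [503.6, -226.2, 46.6]
ee_rot: [0.808, -0.589, 0.001, -0.0]
contact_force: [1.2, -0.6, 0.4]
gripper_width: 18.9
grasp_force: 58.7
```

Emit:
servo_tool(increments=[[0,0,0,0.0007,0,0,0],[0,0,0,0.0015,0,0,0],[0,0,0,0.0015,0,0,0]])

```text
clock: 19.68
position: [503.6, -226.2, 45.1]
ee_rot: [0.808, -0.589, 0.001, -0.0]
contact_force: [2.5, -0.3, 0.6]
gripper_width: 19.0
grasp_force: 58.8
```

Emit:
servo_tool(increments=[[0,0.0002,-0.0005,0.0007,0,0,0],[0,0.0003,-0.0006,0.0015,0,0,0],[0,0.0003,-0.0006,0.0015,0,0,0]])

```text
clock: 20.05
position: [503.7, -226.2, 43.4]
ee_rot: [0.808, -0.589, -0.0, 0.0]
contact_force: [2.7, -0.0, 0.4]
gripper_width: 19.0
grasp_force: 58.8
```

Emit:
servo_tool(increments=[[0,0,0,0.0007,0,0,0],[0,0,0,0.0015,0,0,0],[0,0,0,0.0015,0,0,0]])

```text
clock: 20.42
position: [503.7, -226.2, 41.9]
ee_rot: [0.808, -0.589, -0.0, 0.0]
contact_force: [1.8, -1.8, 0.7]
gripper_width: 18.7
grasp_force: 58.8
```

Emit:
servo_tool(increments=[[0,0,0,0.0005,0,0,0],[0,0,0,0.0005,0,0,0]])

```text
clock: 20.68
position: [503.7, -226.2, 41.4]
ee_rot: [0.808, -0.589, -0.0, 0.0]
contact_force: [1.2, -1.1, 1.4]
gripper_width: 18.6
grasp_force: 58.8
```

Emit:
servo_tool(increments=[[0,0,0,0.0005,0,0,0],[0,0,0,0.0005,0,0,0]])

```text
clock: 20.92
position: [503.7, -226.2, 41.0]
ee_rot: [0.808, -0.589, -0.0, 0.0]
contact_force: [2.0, -0.9, 2.1]
gripper_width: 18.6
grasp_force: 58.8
```

Emit:
servo_tool(increments=[[0,0,0,0.0004,0,0,0],[0,0,0,0.0004,0,0,0]])

```text
clock: 21.18
position: [503.7, -226.2, 40.8]
ee_rot: [0.808, -0.589, -0.0, 0.0]
contact_force: [1.5, -0.3, 3.0]
gripper_width: 19.0
grasp_force: 58.9
```

Emit:
servo_tool(increments=[[0,0,0,0.0004,0,0,0],[0,0,0,0.0004,0,0,0]])

```text
clock: 21.42
position: [503.7, -226.2, 40.7]
ee_rot: [0.808, -0.589, 0.0, 0.0]
contact_force: [-0.5, 0.6, 5.7]
gripper_width: 18.8
grasp_force: 59.2
```

Emit:
servo_tool(increments=[[0,0,0,0.0003,0,0,0],[0,0,0,0.0003,0,0,0]])

```text
clock: 21.68
position: [503.7, -226.2, 40.7]
ee_rot: [0.808, -0.589, 0.0, 0.0]
contact_force: [-0.6, 0.8, 7.7]
gripper_width: 18.8
grasp_force: 59.2
```

The collar is seated: TCP z is 40.7, exactly the predicted home height, with a firm stop. I release and lift.

Emit:
servo_tool(increments=[[0,0,0,-0.0004,0,0,0],[0.28,0,0,-0.0004,0,0,0],[0.4,0,0,-0.0004,0,0,0],[0.5,0,0,-0.0004,0,0,0],[0.5,0,0,-0.0004,0,0,0],[0.5,0,0,-0.01,0,0,0],[0.5,0,0,-0.03,0,0,0],[0.5,0,0,-0.06,0,0,0],[0.5,0,0,-0.09,0,0,0],[0.5,0,0,-0.11,0,0,0],[0.5,0,0,-0.11,0,0,0]])

```text
clock: 23.05
position: [504.9, -226.4, 152.2]
ee_rot: [0.808, -0.589, 0.002, -0.001]
contact_force: [-0.3, 0.3, -1.1]
gripper_width: 42.4
grasp_force: 0.0
```

```bash
python3 go.py; python3 - <<'E'
from h import *
s=cam("scene");t=cam("top")
a=cv2.resize(s["color"][140:260,240:400],(640,480),interpolation=2)
cv2.imwrite("pics/end.png",a[:,:,::-1])
q=[[504,-227.2,z] for z in(30,35,80)];print(proj(s,q).round(1),((proj(s,q)-[240,140])*4).round())
for d in arm.spot_point("scene","pin_head"):print(d)
print(proj(s,[[504,-227.2,57.5]]))
E
```

```text
t 23.05 pos [ 504.9 -226.4  152.2] yaw -72.2 tilt [ 4.8e-03 -9.0e-04 -1.0e+00] F [-0.26  0.33 -1.13] T [-0.04 -0.04  0.  ] w 42.4 j [-0.13  0.33 -0.29  0.   -0.95  0.44]
[[294.6 202.9]
 [294.5 201.3]
 [294.  186.5]] [[218. 252.]
 [218. 245.]
 [216. 186.]]
{'centre': [414.5, 182.2], 'p': 0.71}
{'centre': [293.9, 194.1], 'p': 0.49}
[[294.26887831 194.00449369]]
```

View pics/end.png

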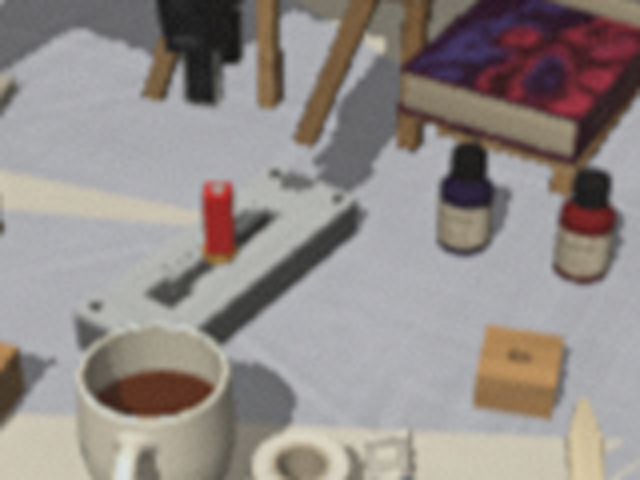

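The pin stands upright in the slot with its collar on the cover. Its head runs from (218,186) to (218,250), matching the home projection; the spotted head centre (293.9,194.1) compares with (294.3,194.0) predicted. The bystanders look undisturbed and the gripper is clear.

```bash
python3 -c "
from bench import arm
print(arm.job_done())"
```

```text
the job is handed in; nothing more can be done
None
```

The job is handed in: the pin stands upright in the hidden socket with its collar on the cover, the gripper is clear and empty, and it took about 23 s of robot time; no verdict was returned.

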